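# Run the paint-pot shaker at speed three

### The arm

A 6-joint arm with a two-finger parallel gripper is mounted at the origin on the work surface. World frame = base frame: x ahead of the robot, y to its left, z up, the work surface at z = 0. Lengths are in m, angles in rad, forces in N, time in s.
With the tool pointing down it reaches from about 0.325 to 0.9 m from the base axis. Payload 6.1 kg.
Tool frame: the origin (TCP) lies at the very end of the fingers, on their centre line; the grasp point (between the pads) lies 19 mm behind it; z points along the fingers, y is the line along which they close (so a half turn about z gives the same grasp; the last joint's range is limited). The gripper opens to 85 mm and grips with 20 to 120 N. Pads are 22 mm wide; open, the fingers measure 114 mm over their backs; the gripper's body (76 mm by 85 mm) begins 54 mm behind the grasp point. The pads swing forward as they close: fully open they stand 13 mm farther back than shut.
Start: joints at [-1.425, 0.22, 1.526, -0, 1.395, -0.126], TCP at [0.168, -0.602, 0.231] pointing down, gripper open.
Joint ranges: [-2.98, 2.98], [-0.91, 2.08], [0.09, 2.57], [-1.24, 4.39], [0.2, 2.65], [-2.68, 2.68]. Speed limits (rad/s): [2.57, 2.57, 3.01, 3.14, 3.14, 3.14].

### API

Orientations are given as a unit quaternion [w, x, y, z].
In Python, from rig import r, eyes gives the robot as it stands.
- The arm moves only by the shell command python3 -m jog 'ROWS' [FORCE]. ROWS is a JSON object of lists of equal length, an entry for each row: "turn": the turn, a rotation vector about the tool's x, y, z in rad, a list of three; "delta_pos": the shift along the tool's x, y, z in cm, a list of three; "jaw": the closure, from 0 (fully open) to 1 (shut). In form: {"turn": [[ax, ay, az], ...], "delta_pos": [[x, y, z], ...], "jaw": [jaw, ...]}. A call has 1 to 8 rows; each row shifts and turns the commanded pose from where the row before left it, along the tool's axes as they then stand; what a row does not reach is not made up. A row lasts 1/12 s, in which the tool goes at most 41.7 mm and 7.16 degrees, less where a joint would pass 70% of its speed; a pose out of reach is approached as far as the arm can. A call is refused whole if a number of a shift passes 4.17 or a number of a turn 0.125, either way. A call with a gripper value outside its range is refused whole. The fingers move at their own pace and stop on an object; FORCE is the grip in N (left out, the last holds). Time passes only in rows, so rows that do not move let the fingers close. It gives the time, the measured TCP pose, the force, the opening and the grip force at its end, in the units of the state.
- r.observe(): the state, without advancing time (a new reading comes with each control period).
- eyes.get_image(name): name is "side" or "top" or "wrist"; returns a dict with "pixels" (400x640x3 uint8, red, green, blue), "fovy" (degrees; the focal length in pixels is half the picture's height over the tangent of half this angle, whatever the lens; pixels are square), "cx", "cy" (the principal point, pixels), "T" (4x4, takes a point from camera to world coordinates). Camera axes: x right, y down, z forward; pixel columns grow to the right and rows downward; lengths in m; the calibration is good to about 2 mm. A picture is of the moment at which its call begins. There is no depth.
- r.hand_in(): hands the job in; it is judged then, once.
The state is a dict: "clock": time; "qpos": joint angles; "qd": joint speeds; "tau": joint torques, N m; "position": TCP position; "tcp_rot": TCP orientation; "contact_force": force on the tool from outside, world axes, zero at the start; "moment": the same for the moment, N m; "width": finger opening in m; "gripper_force": force on a finger pad.
Only numpy, scipy, OpenCV 4.12 (cv2) and the standard library are available. Lean on these libraries where they do the work, as an engineer would, in place of code of your own. Each camera call takes 0.05 s, during which the arm holds its last target. There are 200 camera calls.

### The job

Run the paint-pot shaker on the painter's desk: first press both spring-up pot covers down until their catches click and hold them shut on their own. Only then push the red tab of the spring-return speed dial clockwise past its first and second click to the third (three dots) and hold it there: it flies back to off when let go, so finish while still pressing it at three. Leave the paper cup, the paint tube and the brush where they are.

Things in the scene. Friction and masses are not known exactly. Their poses are not given: they have to be found in the camera images.
- shaker: paint-pot shaker fixed to the desk: ivory housing 280 (x) x 250 (y) x 60 mm high with a blue band, its front to -x; origin at the centre of its underside, axes x back, y left, z up. Its rear half carries a cradle with two pots standing in wells at x = 60, y = +-58 mm, each under its own hinged cover. Ahead of them, on the flat top (60 mm above the desk), sits the black speed dial
- cover_left (a joint): hinge of the left cover (the robot's left, shaker's +y), rad: 0 = shut, grows as it opens; starts 0.7 to 1.0. A light spring and a stiff hinge hold it up; pressed below about 0.12 rad it meets a spring catch (about 9 N at the tab), snaps over it and then stays at 0 to 0.02 when let go; if not snapped over, it springs up again. End stop at 0
- cover_right (a joint): hinge of the right cover (the robot's right, shaker's -y), rad: 0 = shut, grows as it opens; starts 0.7 to 1.0. A light spring and a stiff hinge hold it up; pressed below about 0.12 rad it meets a spring catch (about 9 N at the tab), snaps over it and then stays at 0 to 0.02 when let go; if not snapped over, it springs up again. End stop at 0
- cover_left_tab (a point): centre of the upper face of the orange finger tab at the free front edge of the left cover, 112 mm from its hinge line and 9 mm above the cover's plane; the tab is 24 mm long, 36 mm wide (y), 8 mm thick. The cover behind it is an ivory plate 76 mm wide; press here, following the arc about the hinge. Tab face 135 mm above the desk when shut
- cover_right_tab (a point): centre of the upper face of the orange finger tab at the free front edge of the right cover, 112 mm from its hinge line and 9 mm above the cover's plane; the tab is 24 mm long, 36 mm wide (y), 8 mm thick. The cover behind it is an ivory plate 76 mm wide; press here, following the arc about the hinge. Tab face 135 mm above the desk when shut
- cover_left_hinge (a point): middle of the left cover's hinge line, 126 mm above the desk at the back of the shaker; the line runs along the shaker's y. At joint value 0 the cover lies level from here towards the shaker's -x
- cover_right_hinge (a point): middle of the right cover's hinge line, 126 mm above the desk at the back of the shaker; the line runs along the shaker's y. At joint value 0 the cover lies level from here towards the shaker's -x
- dial (a joint): speed dial, rad, turns clockwise seen from above about a vertical axis: 0 = off (its stop, where the return spring holds it), click stops at 0.4 (one dot), 0.8 (two dots) and 1.2 (three dots), end stop at 1.28. The return spring takes 0.17 Nm at 0 to 0.29 Nm at the third click and each click about 0.1 Nm more on passing: 3 to 7 N at the tab. It never stays by itself
- dial_axis (a point): the dial's axis at the shaker's top face, 60 mm above the desk, at x = -60, y = 0 mm of the shaker. Black hub of 30 mm radius, 19 mm high, with a grey cap of 20 mm radius up to 29 mm
- dial_tab (a point): top centre of the red upright finger tab on the dial's arm, 52 mm from the axis; tab 18 mm along the radius, 12 mm across, free from 15 mm (its 14 mm wide black arm) to 41 mm above the shaker's top. At joint 0 it points from the axis to the shaker's -x turned 0.6 rad towards -y, at 1.2 to -x turned 0.6 rad towards +y. Push its -y face sideways, or pinch it
- cup: paper cup, 80 mm wide at the rim, 95 mm high, standing beside the shaker; origin at the centre of its foot; bystander
- tube: paint tube 115 mm long (x), 30 mm wide, 18 mm high, lying beside the shaker; origin under its middle; bystander
- brush: flat paintbrush 190 mm long (x), 12 mm high, lying on the desk along the shaker's right side; origin under its middle; bystander

How it is judged:
By the outcome, as a careful person would: the job done as asked, in the order asked, and still so for the second after the job is handed in, while the arm keeps its last pose, push and grip.
It also fails if it takes over 67 s, if anything falls off the work surface, if the arm or the gripper's body presses on something with over 40 N, if the wrist force passes 120 N, or if a joint passes its speed limit or range.

## Working session

There is one attempt and no reset: what is moved stays moved. The work goes in short steps, Python scripts to look and compute and a shell command to move; the robot and the scene stay as the last step left them, time stands still between calls to the robot, and variables do not carry over. Pictures are saved under pics/ and viewed, at most 10 in all, crops included, and the job is handed in when it is done.

```bash
mkdir -p pics; ls; python3 - <<'E'
from rig import r, eyes
import cv2,pickle
print(r.observe())
for n in ("top","side"):
    d=eyes.get_image(n); cv2.imwrite(f"pics/{n}0.png",d["pixels"][:,:,::-1]); pickle.dump(d,open(f"{n}0.pkl","wb"))
    print(n,d["fovy"],d["cx"],d["cy"],d["T"])
E
```

```text
pics
{'clock': 0.0, 'qpos': array([-1.42513032e+00,  2.21219072e-01,  1.52757344e+00,  1.23994081e-06,
        1.39469754e+00, -1.26098740e-01]), 'qd': array([ 1.41823491e-03, -7.47634248e-06,  4.39003528e-04, -2.06273930e-03,
       -3.44408695e-04, -3.88848454e-04]), 'tau': array([-2.11519032e-04, -4.96897459e+01, -3.89400959e+01, -1.12619491e-04,
        1.08285144e-02,  8.42032279e-06]), 'position': array([ 0.16768176, -0.60147889,  0.23022354]), 'tcp_rot': array([-9.48660184e-04,  9.90781756e-01,  1.35464433e-01, -8.67133017e-06]), 'contact_force': array([-0.26270652,  0.40431056, -0.26786547]), 'moment': array([ 0.0446116 , -0.02138362,  0.01290188]), 'gripper_force': 0.0, 'width': 0.08544251021467497}
top 55.334830966427276 320.98340424215064 197.61701690666877 [[-0.01933583 -0.98588158  0.16632386  0.45660405]
 [-0.99979046  0.02018402  0.00341066  0.04544803]
 [-0.00671959 -0.16622306 -0.98606528  0.86094672]
 [ 0.          0.          0.          1.        ]]
side 54.29979866825249 317.99308176276287 193.4287699222548 [[-0.92269099 -0.21207197  0.32197333  0.3585795 ]
 [-0.38553113  0.51329587 -0.76674187  0.62671426]
 [-0.00266312 -0.83159656 -0.55537381  0.54888875]
 [ 0.          0.          0.          1.        ]]
```

View pics/top0.png

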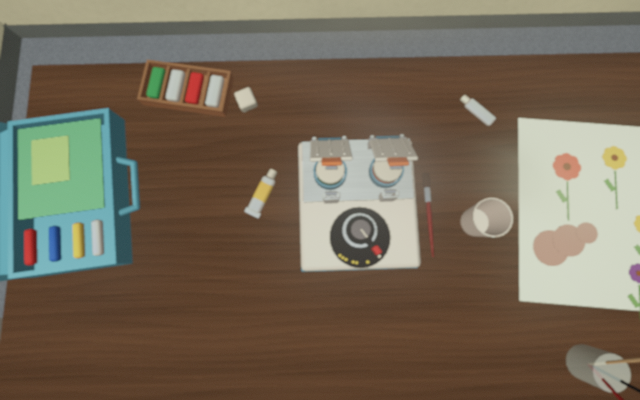

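View pics/side0.png

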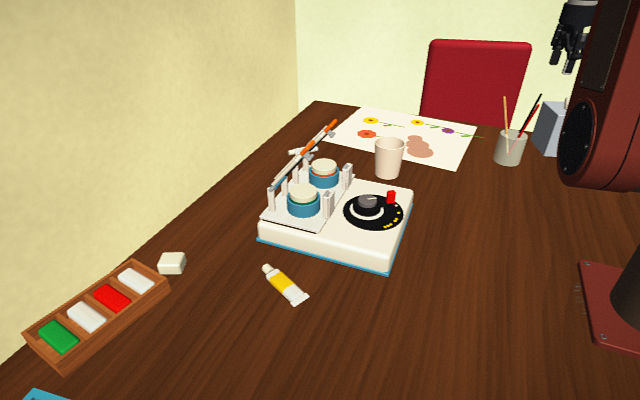

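```bash
cat > h.py <<'E'
import numpy as np,cv2,pickle
def ray(d,uv):
    f=200/np.tan(np.radians(d["fovy"])/2)
    v=np.array([(uv[0]-d["cx"])/f,(uv[1]-d["cy"])/f,1.])
    return d["T"][:3,3],d["T"][:3,:3]@v
def plane(d,uv,z):
    o,v=ray(d,uv); return o+v*(z-o[2])/v[2]
def tri(a,ua,b,ub):
    o,v=ray(a,ua);p,w=ray(b,ub)
    s=np.linalg.lstsq(np.c_[v,-w],p-o,rcond=None)[0]
    A,B=o+v*s[0],p+w*s[1]; return (A+B)/2,np.linalg.norm(A-B)
def proj(d,P):
    f=200/np.tan(np.radians(d["fovy"])/2)
    q=d["T"][:3,:3].T@(np.asarray(P)-d["T"][:3,3]); return q[:2]/q[2]*f+[d["cx"],d["cy"]]
def blobs(d,lo,hi,roi,amin=15):
    h=cv2.cvtColor(d["pixels"],cv2.COLOR_RGB2HSV); m=cv2.inRange(h,np.array(lo),np.array(hi))
    x0,y0,x1,y1=roi; k=np.zeros_like(m);k[y0:y1,x0:x1]=m[y0:y1,x0:x1]
    n,l,s,c=cv2.connectedComponentsWithStats(k)
    return [(s[i].tolist(),c[i].round(1).tolist(),l==i) for i in range(1,n) if s[i][4]>=amin]
E
python3 - <<'E'
from h import *
t=pickle.load(open("top0.pkl","rb"));s=pickle.load(open("side0.pkl","rb"))
for nm,d,roi in(("top",t,(295,130,425,275)),("side",s,(250,110,420,275))):
    for c,lo,hi in(("orange",(4,150,120),(16,255,255)),("red",(0,170,120),(3,255,255))):
        for b in blobs(d,lo,hi,roi,8): print(nm,c,b[:2])
# dial disk
for b in blobs(t,(0,0,0),(179,255,60),(300,195,418,272),100):
    cs,_=cv2.findContours(b[2].astype(np.uint8),cv2.RETR_EXTERNAL,cv2.CHAIN_APPROX_NONE)
    c=max(cs,key=cv2.contourArea); e=cv2.fitEllipse(cv2.convexHull(c)); print("dark",b[:2],e,plane(t,e[0],.06),plane(t,e[0],.063))
h=cv2.cvtColor(t["pixels"],cv2.COLOR_RGB2HSV); m=((h[:,:,2]>150)&(h[:,:,1]<90))
# front edge & side edges
fr=[(u,195+np.nonzero(m[195:290,u])[0].max()) for u in range(310,410)]
lf=[(290+np.nonzero(m[v,290:330])[0].min(),v) for v in range(205,262)]
rt=[(390+np.nonzero(m[v,390:430])[0].max(),v) for v in range(205,262)]
for nm,q in(("front",fr),("left",lf),("right",rt)):
    vx,vy,x,y=cv2.fitLine(np.float32(q),cv2.DIST_HUBER,0,.01,.01).ravel()
    A=plane(t,(x,y),.06);B=plane(t,(x+30*vx,y+30*vy),.06)
    print(nm,(x,y),A,np.degrees(np.arctan2(*(B-A)[1::-1])))
E
```

```text
side orange ([324, 119, 14, 14, 69], [330.4, 125.2])
side orange ([358, 130, 18, 8, 116], [366.4, 133.6])
side orange ([300, 140, 15, 16, 78], [306.8, 147.6])
side orange ([312, 171, 24, 6, 45], [323.4, 174.2])
side red ([386, 190, 10, 14, 102], [390.5, 196.6])
front (np.float32(354.3), np.float32(268.6)) [ 0.44179473 -0.01764056  0.06      ] -89.32108276398056
left (np.float32(300.3), np.float32(235.3)) [0.51253848 0.09309405 0.06      ] -179.00146133041565
right (np.float32(416.8), np.float32(230.8)) [ 0.51710852 -0.15111611  0.06      ] -179.32631177965163
```

```bash
python3 - <<'E'
from h import *
t=pickle.load(open("top0.pkl","rb"));s=pickle.load(open("side0.pkl","rb"))
for c,lo,hi in(("orange",(4,110,100),(14,255,255)),("red",(0,150,80),(4,255,255)),("red2",(172,150,80),(179,255,255))):
    for b in blobs(t,lo,hi,(295,130,425,275),8): print(c,b[:2])
g=t["pixels"].max(2); m=(g<90).astype(np.uint8); m[:200]=0;m[266:]=0;m[:,:305]=0;m[:,412:]=0
c=max(cv2.findContours(m,cv2.RETR_EXTERNAL,cv2.CHAIN_APPROX_NONE)[0],key=cv2.contourArea)
e=cv2.fitEllipse(cv2.convexHull(c));print(e,plane(t,e[0],.061))
im=t["pixels"][120:280,280:440,::-1]; im2=s["pixels"][110:280,240:430,::-1]
im=cv2.resize(im,None,fx=2.5,fy=2.5,interpolation=2); im2=cv2.resize(im2,(400,358),interpolation=2)
o=np.zeros((400,800,3),np.uint8); o[:,:400]=im;o[:358,400:]=im2; cv2.imwrite("pics/c1.png",o)
yaw=.013;a=np.array([np.cos(yaw),np.sin(yaw)]);b=np.array([-a[1],a[0]])
O=np.array([.5795,-.0285])
def W(x,y,z): return [*(O+a*x+b*y),z]
# tab for cover joint q, hinge x from shut: find by comparing; print tri candidates
for ua in((331,161),(398,161)):
  for ub in((306.8,147.6),(330.4,125.2)): print(ua,ub,tri(t,ua,s,ub))
print("dialtab pred q0",proj(t,W(-60-52*.825,0,101)) if 0 else proj(t,W(-.060-.052*np.cos(.6),-.052*np.sin(.6),.101)),proj(s,W(-.060-.052*np.cos(.6),-.052*np.sin(.6),.09)))
E
```

```text
orange ([295, 130, 29, 4, 58], [310.2, 130.9])
orange ([322, 158, 19, 8, 129], [331.0, 161.1])
orange ([388, 158, 20, 8, 122], [397.6, 161.2])
orange ([295, 260, 4, 9, 23], [296.3, 264.3])
orange ([358, 272, 7, 3, 9], [360.8, 273.0])
red ([373, 246, 8, 8, 49], [376.3, 249.6])
((359.6311950683594, 237.16262817382812), (57.30842208862305, 58.52166748046875), 136.5916290283203) [ 0.5061336  -0.03087391  0.061     ]
(331, 161) (306.8, 147.6) (array([0.63114254, 0.02915038, 0.21373488]), np.float64(0.001634294174247899))
(331, 161) (330.4, 125.2) (array([0.60120556, 0.02689464, 0.2677733 ]), np.float64(0.02909670619491106))
(398, 161) (306.8, 147.6) (array([ 0.66692983, -0.09652285,  0.14339706]), np.float64(0.04192197176695224))
(398, 161) (330.4, 125.2) (array([ 0.62919912, -0.08836405,  0.21140671]), np.float64(0.0014548228266607348))
dialtab pred q0 [376.41802089 250.41091107] [392.48876943 195.5371529 ]
```

View pics/c1.png

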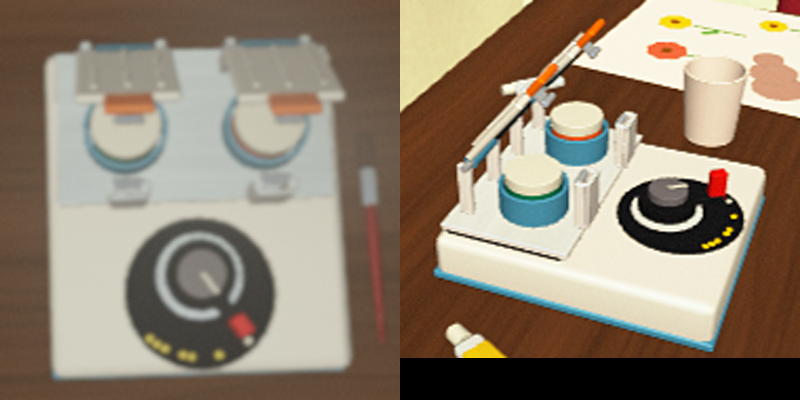

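```bash
python3 -m jog '{"turn":[[0,0,0.086],[0,0,0.086],[0,0,0.086],[0,0,0],[0,0,0],[0,0,0],[0,0,0],[0,0,0]],"delta_pos":[[0,0,-2.5],[0,0,-2.5],[0,0,-2.5],[2.3,-2.6,0],[2.3,-2.6,0],[2.3,-2.6,0],[2.3,-2.6,0],[2.3,-2.6,0]],"jaw":[1,1,1,1,1,1,1,1]}' 30; python3 -m jog '{"turn":[[0,0,0],[0,0,0],[0,0,0],[0,0,0],[0,0,0],[0,0,0],[0,0,0],[0,0,0]],"delta_pos":[[2.3,-2.6,0],[2.3,-2.6,0],[2.3,-2.6,0],[2.3,-2.6,0],[2.3,-2.6,0],[2.3,-2.6,0],[2.3,-2.6,0],[2.3,-2.6,0]],"jaw":[1,1,1,1,1,1,1,1]}'
```

```text
clock: 0.77
position: [0.2816, -0.469, 0.3058]
tcp_rot: [-0.0, 1.0, 0.007, -0.0]
contact_force: [0.5, 0.1, 0.7]
width: -0.0002
gripper_force: 0.0
clock: 1.43
position: [0.4628, -0.2583, 0.3059]
tcp_rot: [-0.0, 1.0, 0.007, -0.0]
contact_force: [-0.5, -0.7, 0.4]
width: -0.0002
gripper_force: 0.0
```

```bash
python3 -m jog '{"turn":[[0,0,0],[0,0,0],[0,0,0],[0,0,0],[0,0,0],[0,0,0],[0,0,0],[0,0,0]],"delta_pos":[[2.4,-2.4,0],[2.4,-2.4,0],[2.4,-2.4,0],[2.4,-2.4,0],[2.4,-2.4,0],[2.4,-2.4,0],[2.4,-2.4,0],[0,0,0]],"jaw":[1,1,1,1,1,1,1,1]}'; python3 -m jog '{"turn":[[0,0,0],[0,0,0],[0,0,0],[0,0,0]],"delta_pos":[[0,0,2.5],[0,0,2.5],[0,0,2.0],[0,0,0]],"jaw":[1,1,1,1]}'
python3 - <<'E'
from rig import r,eyes
import cv2
a=eyes.get_image("side")["pixels"][60:260,230:430,::-1];b=eyes.get_image("top")["pixels"][120:280,280:440,::-1]
import numpy as np
cv2.imwrite("pics/p2.png",np.hstack([cv2.resize(a,(400,400)),cv2.resize(b,(400,400))]))
E
```

```text
clock: 2.1
position: [0.6303, -0.0848, 0.3049]
tcp_rot: [-0.001, 1.0, 0.009, -0.0]
contact_force: [-0.4, -0.6, -0.9]
width: -0.0003
gripper_force: 0.0
clock: 2.43
position: [0.6246, -0.0889, 0.23]
tcp_rot: [-0.001, 1.0, 0.007, -0.005]
contact_force: [-0.3, 0.2, -2.2]
width: -0.0002
gripper_force: 0.0
```

View pics/p2.png

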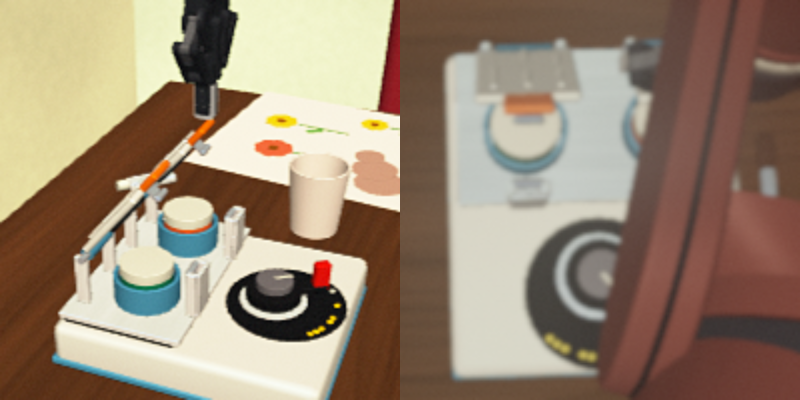

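```bash
python3 -m jog '{"turn":[[0,0,0],[0,0,0],[0,0,0],[0,0,0],[0,0,0],[0,0,0],[0,0,0],[0,0,0]],"delta_pos":[[1.1,0,0],[-0.3,0,1.3],[-0.6,0,1.3],[-0.9,0,1.2],[-0.9,0,1.2],[-0.7,0,1.2],[-0.5,0,1.2],[-0.2,0,1.0]],"jaw":[1,1,1,1,1,1,1,1]}'; python3 -m jog '{"turn":[[0,0,0],[0,0,0],[0,0,0],[0,0,0]],"delta_pos":[[-0.1,0,0.5],[0,0,0.5],[0,0,0.3],[0,0,0]],"jaw":[1,1,1,1]}'
```

```text
clock: 3.2
position: [0.5972, -0.0903, 0.1522]
tcp_rot: [0.0, 1.0, 0.007, 0.0]
contact_force: [0.0, -0.1, 1.3]
width: -0.0002
gripper_force: 0.6
clock: 3.53
position: [0.5971, -0.0905, 0.1405]
tcp_rot: [0.0, 1.0, 0.007, 0.0]
contact_force: [-3.1, -1.3, 5.2]
width: -0.0002
gripper_force: 2.6
```

```bash
python3 -m jog '{"turn":[[0,0,0],[0,0,0],[0,0,0],[0,0,0]],"delta_pos":[[0,0,0.3],[0,0,0.3],[0,0,0],[0,0,0]],"jaw":[1,1,1,1]}';  python3 -m jog '{"turn":[[0,0,0],[0,0,0],[0,0,0],[0,0,0]],"delta_pos":[[0,0,0.3],[0,0,0],[0,0,0],[0,0,0]],"jaw":[1,1,1,1]}'
```

```text
clock: 3.87
position: [0.5976, -0.0904, 0.1348]
tcp_rot: [0.0, 1.0, 0.007, 0.001]
contact_force: [-3.2, 0.2, 8.7]
width: 0.0001
gripper_force: 4.4
clock: 4.2
position: [0.5976, -0.0905, 0.1341]
tcp_rot: [0.001, 1.0, 0.007, 0.001]
contact_force: [-11.1, 0.2, 21.6]
width: 0.0003
gripper_force: 10.9
```

```bash
python3 -m jog '{"turn":[[0,0,0],[0,0,0],[0,0,0],[0,0,0],[0,0,0],[0,0,0],[0,0,0],[0,0,0]],"delta_pos":[[0,0,-3],[0,0,-3],[0,0,-3],[0,0,-3],[1.4,-4,0],[1.4,-4,0],[1.4,-3.9,0],[0,0,0]],"jaw":[1,1,1,1,1,1,1,1]}'
python3 - <<'E'
from rig import r,eyes
import cv2
a=eyes.get_image("side")["pixels"][60:260,230:430,::-1]
cv2.imwrite("pics/p3.png",cv2.resize(a,(600,600)))
E
```

```text
clock: 4.87
position: [0.6381, 0.035, 0.2501]
tcp_rot: [-0.002, 1.0, 0.01, 0.001]
contact_force: [-0.6, -0.6, 0.4]
width: 0.0
gripper_force: 0.0
```

View pics/p3.png

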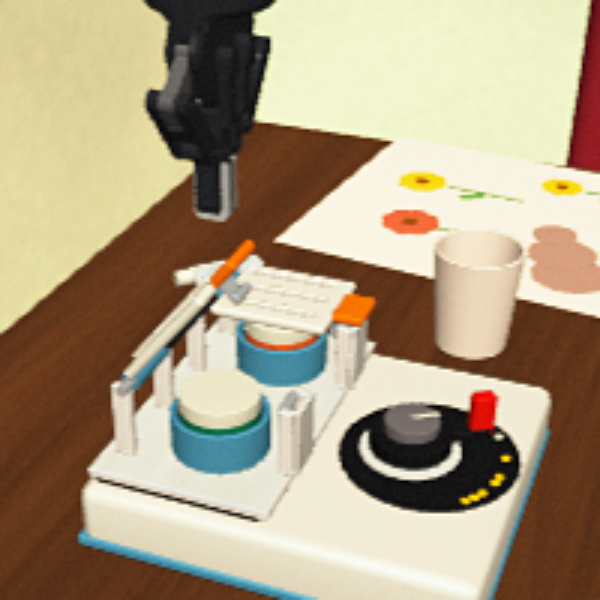

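The right cover lies level and holds shut (tab at about (355,308) in the crop). The finger stands over the left tab at (235,250).

```bash
python3 -m jog '{"turn":[[0,0,0],[0,0,0],[0,0,0],[0,0,0],[0,0,0],[0,0,0],[0,0,0],[0,0,0]],"delta_pos":[[0,0,2.2],[-0.3,0,1.3],[-0.6,0,1.3],[-0.9,0,1.2],[-0.9,0,1.2],[-0.7,0,1.2],[-0.5,0,1.2],[-0.2,0,0.8]],"jaw":[1,1,1,1,1,1,1,1]}'; python3 -m jog '{"turn":[[0,0,0],[0,0,0],[0,0,0],[0,0,0],[0,0,0],[0,0,0]],"delta_pos":[[0,0,0.5],[0,0,0.5],[0,0,0.5],[0,0,0.3],[0,0,0],[0,0,0]],"jaw":[1,1,1,1,1,1]}'
```

```text
clock: 5.58
position: [0.5949, 0.0266, 0.1457]
tcp_rot: [0.0, 1.0, 0.006, -0.0]
contact_force: [-9.4, 0.1, 22.9]
width: 0.0002
gripper_force: 11.0
clock: 6.08
position: [0.5955, 0.0268, 0.1335]
tcp_rot: [0.0, 1.0, 0.007, -0.0]
contact_force: [-18.8, -0.6, 34.8]
width: 0.0001
gripper_force: 17.4
```

```bash
python3 -m jog '{"turn":[[0,0,0],[0,0,0],[0,0,0],[0,0,0],[0,0,0],[0,0,0],[0,0,0],[0,0,0]],"delta_pos":[[0,0,-3],[0,0,-3],[0,0,-3],[0,0,-3],[-3,2.1,0],[-3,2.1,0],[-3,2.1,0],[-2.9,2.1,0]],"jaw":[1,1,1,1,0.8,0.6,0.5,0.5]}'
python3 -m jog '{"turn":[[0,0,-0.12],[0,0,-0.12],[0,0,-0.12],[0,0,-0.12],[0,0,-0.12],[0,0,0],[0,0,0]],"delta_pos":[[0,0,0],[0,0,0],[0,0,0],[0,0,0],[0,0,0],[0,0,0],[0,0,0]],"jaw":[0.5,0.5,0.5,0.5,0.5,0.5,0.5]}'
python3 - <<'E'
from h import *
from rig import r,eyes
t=pickle.load(open("top0.pkl","rb"));s=pickle.load(open("side0.pkl","rb"))
print(tri(t,(376.3,249.6),s,(390.5,196.6)), plane(t,(361.2,229.2),.089), r.observe()["qpos"])
d=eyes.get_image("side");print([b[:2] for b in blobs(d,(4,150,120),(16,255,255),(250,110,420,275))])
cv2.imwrite("pics/p4.png",cv2.resize(d["pixels"][60:260,230:430,::-1],(600,600)))
E
```

```text
clock: 6.75
position: [0.4762, -0.0589, 0.2475]
tcp_rot: [0.0, 1.0, 0.007, -0.0]
contact_force: [0.3, 0.4, 0.4]
width: 0.0426
gripper_force: 0.0
clock: 7.33
position: [0.4776, -0.0583, 0.2478]
tcp_rot: [-0.0, 0.954, 0.3, -0.0]
contact_force: [0.2, -0.6, -0.3]
width: 0.0426
gripper_force: 0.0
(array([ 0.48007771, -0.06102289,  0.08518519]), np.float64(0.0021494857202268153)) [ 0.52038025 -0.03195317  0.089     ] [-2.85530162e-01 -1.41311537e-01  1.86818344e+00 -3.66858836e-05
  1.41539360e+00  6.75507540e-01]
[([358, 130, 18, 8, 116], [366.4, 133.6]), ([341, 158, 15, 11, 107], [347.8, 162.7]), ([312, 171, 24, 6, 44], [323.2, 174.3]), ([321, 184, 16, 13, 138], [328.7, 189.9])]
```

View pics/p4.png

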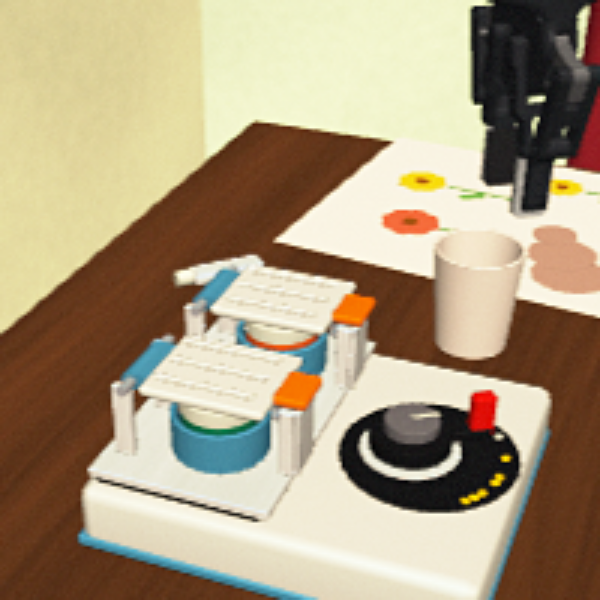

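```bash
python3 -m jog '{"turn":[[0,0,0],[0,0,0],[0,0,0],[0,0,0],[0,0,0],[0,0,0],[0,0,0],[0,0,0]],"delta_pos":[[0,0,3],[0,0,3],[0,0,3],[0,0,3],[0,0,2],[0,0,1.5],[0,0,1.3],[0,0,0]],"jaw":[0.5,0.5,0.5,0.5,0.5,0.5,0.5,0.5]}'
python3 -m jog '{"turn":[[0,0,0],[0,0,0],[0,0,0],[0,0,0],[0,0,0],[0,0,0]],"delta_pos":[[0,0,0],[0,0,0],[0,0,0],[0,0,0],[0,0,0],[0,0,0]],"jaw":[0.7,0.9,1,1,1,1]}' 40
python3 - <<'E'
from h import *
from rig import r,eyes
d=eyes.get_image("side")
for c in((347.8,162.7),(328.7,189.9)): print(plane(d,c,.134))
cv2.imwrite("pics/p5.png",cv2.resize(d["pixels"][60:260,230:430,::-1],(600,600)))
E
```

```text
clock: 8.05
position: [0.4754, -0.0574, 0.0772]
tcp_rot: [-0.002, 0.954, 0.301, -0.002]
contact_force: [-0.3, 0.8, -0.5]
width: 0.0429
gripper_force: 0.0
clock: 8.55
position: [0.4796, -0.0601, 0.0817]
tcp_rot: [0.002, 0.953, 0.302, 0.001]
contact_force: [3.6, -7.9, -5.4]
width: 0.0111
gripper_force: 38.9
[ 0.58561126 -0.08161047  0.134     ]
[0.58465071 0.03460346 0.134     ]
```

View pics/p5.png

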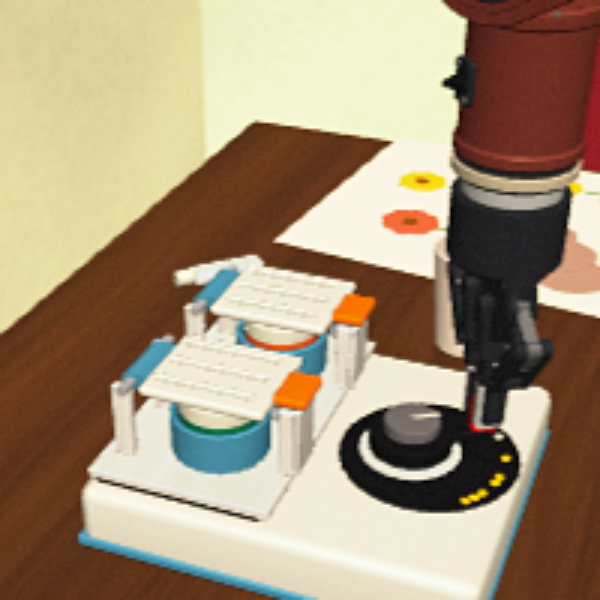

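```bash
python3 -m jog '{"turn":[[0,0,0.12],[0,0,0.12],[0,0,0.12],[0,0,0.12],[0,0,0]],"delta_pos":[[0.04,-0.62,0],[0.04,-0.62,0],[0.04,-0.62,0],[0.04,-0.62,0],[0,0,0]],"jaw":[1,1,1,1,1]}'
cat > a.py <<'E'
from rig import r
import numpy as np
from scipy.spatial.transform import Rotation as R
o=r.observe();p=o["position"]-[.520,-.0305,0];q=o["tcp_rot"]
x=R.from_quat(q[[1,2,3,0]]).as_matrix()[:,0]
# dial angle: theta=.6-q ; r=(-cos,-sin) rotated by yaw
th=np.arctan2(-p[1],-p[0])-.013
print("R",np.hypot(*p[:2]),"q from pos",.6-th,"q from tool",.6-(np.arctan2(x[1],x[0])-.013),o["position"],o["contact_force"],o["width"],o["gripper_force"])
E
python3 a.py
```

```text
clock: 9.02
position: [0.4712, -0.0364, 0.0816]
tcp_rot: [0.002, 0.998, 0.063, 0.003]
contact_force: [7.0, -9.3, -9.8]
width: 0.011
gripper_force: 41.2
R 0.049124883478599723 q from pos 0.49299259408814333 q from tool 0.4865860117358612 [ 0.47122844 -0.03638121  0.08159178] [ 6.99504636 -9.28237678 -9.81239688] 0.010956912381149991 41.21580719947815
```

```bash
python3 -m jog '{"turn":[[0,0,0.12],[0,0,0.12],[0,0,0.12],[0,0,0.12],[0,0,0.12],[0,0,0.12],[0,0,0],[0,0,0]],"delta_pos":[[0.03,-0.62,0],[0.03,-0.62,0],[0.03,-0.62,0],[0.03,-0.62,0],[0.03,-0.62,0],[0.03,-0.62,0],[0,0,0],[0,0,0]],"jaw":[1,1,1,1,1,1,1,1]}'; python3 a.py
```

```text
clock: 9.68
position: [0.4798, -0.0022, 0.0815]
tcp_rot: [0.002, 0.957, -0.289, 0.004]
contact_force: [9.4, -11.8, -12.6]
width: 0.0111
gripper_force: 39.4
R 0.04917998646803602 q from pos 1.2254557082597746 q from tool 1.1998676730092477 [ 0.47975903 -0.00222748  0.08147244] [  9.44734595 -11.79426033 -12.61181411] 0.011072367430617926 39.37022924423218
```

```bash
python3 -m jog '{"turn":[[0,0,0.02],[0,0,0],[0,0,0],[0,0,0],[0,0,0],[0,0,0]],"delta_pos":[[0,-0.15,0],[0,0,0],[0,0,0],[0,0,0],[0,0,0],[0,0,0]],"jaw":[1,1,1,1,1,1]}'; python3 a.py
python3 - <<'E'
from h import *
from rig import r,eyes
d=eyes.get_image("side");w=eyes.get_image("wrist")["pixels"][:,:,::-1]
a=cv2.resize(d["pixels"][110:270,250:420,::-1],(400,400),interpolation=2)
cv2.imwrite("pics/p6.png",np.hstack([a,cv2.resize(w[:, 120:520],(400,400))]))
E
```

```text
clock: 10.18
position: [0.4804, -0.0013, 0.0815]
tcp_rot: [0.002, 0.954, -0.299, 0.004]
contact_force: [8.9, -11.9, -11.0]
width: 0.0115
gripper_force: 39.4
R 0.04916417718323313 q from pos 1.2480568856716348 q from tool 1.2199598558173954 [ 0.48042097 -0.00133466  0.0815216 ] [  8.90375899 -11.94672538 -11.03842965] 0.011503140944425073 39.41095948219299
```

View pics/p6.png

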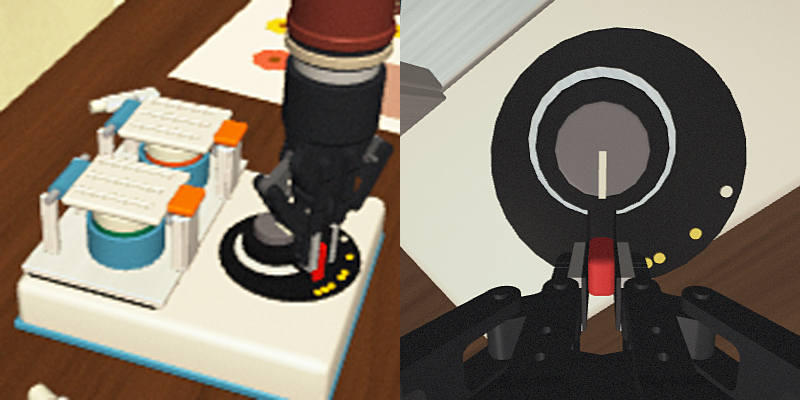

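The wrist view shows both covers' tabs clear of the gripper. The pinched red tab points straight down from the axis at about 90° in the picture. Off, one dot and two dots lie at about 19°, 43° and 65°, so the dial is at the third click. The side view shows both orange tabs down.

```bash
python3 -c "
from rig import r
print(r.hand_in())"
```

```text
the job is handed in; nothing more can be done
None
```

Both pot covers were pressed shut and stayed shut on their own. The dial was then turned to the third click (about 1.2 rad), and I handed the job in at about 10 s with the gripper still holding the tab there.

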